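# Hang the loupe on the drop-latch peg

## Robot

A 6-joint arm with a two-finger parallel gripper is mounted at the origin on the work surface. World frame = base frame: x ahead of the robot, y to its left, z up, the work surface at z = 0. Lengths are in m, angles in degrees, forces in N, time in s.
With the tool pointing down it reaches from about 0.4 to 0.825 m from the base axis. Payload 7 kg.
Tool frame: the origin (TCP) lies at the very end of the fingers, on their centre line; the grasp point (between the pads) lies 19 mm behind it; z points along the fingers, y is the line along which they close (so a half turn about z gives the same grasp; the last joint's range is limited). The gripper opens to 88 mm and grips with 3 to 60 N. Pads are 19 mm wide; open, the fingers measure 130 mm over their backs; the gripper's body (78 mm by 193 mm) begins 47 mm behind the grasp point.
Start: joints at [-55.8, 20.546, 0.682, 0, -70.136, -16.507], TCP at [0.205, -0.643, 0.227] pointing down, gripper open.
Joint ranges: [-176.03, 176.03], [-82.01, 121.73], [-58.28, 71.71], [-173.87, 95.51], [-174.79, -0.11], [-173.66, 173.66]. Speed limits (degrees/s): [136.94, 136.94, 172.46, 180, 180, 180].

## Interface

Orientations are given as [roll, pitch, yaw] about the fixed x, y, z axes, in that order (R = Rz(yaw) Ry(pitch) Rx(roll)).
In Python, from plant import ctrl gives the robot as it stands.
- The arm moves only by the tool carry_out, never from a script. Its argument "deltas" is a list that holds one entry, the list of rows, each a list of 5 numbers: the shift along the tool's x, y, z scaled (see below), then the turn about the tool's z scaled (see below), then the opening, from -1 (shut) to 1 (fully open). A call has 1 to 5 rows; each row is the pose to reach, as a shift and turn from the pose commanded when the call began, along the tool's axes at that moment, turning the shorter way round; what a row does not reach only later rows make up. The controller multiplies each number of a shift by 20 cm and each number of a turn by 2 pi rad. A row lasts 1/10 s, in which the tool goes at most 50 mm and 8.59 degrees, less where a joint would pass 70% of its speed; a pose out of reach is approached as far as the arm can. A call with a number of a shift or a turn outside -1 to 1 is refused whole. A call with a gripper value outside its range is refused whole. The fingers move at their own pace and stop on an object; the grip force is fixed at half the most. Time passes only in rows, so rows that repeat a pose let the fingers close. It gives the time, the measured TCP pose, the force, the opening and the grip force at its end, in the units of the state.
- ctrl.get_obs(): the state, without advancing time (a new reading comes with each control period).
- ctrl.snapshot(name): name is "side" or "top" or "wrist"; returns a dict with "color" (420x560x3 uint8, red, green, blue), "camera_matrix" (3x3 intrinsics, pixels), "R" (3x3) and "t" (3): a world point X has camera coordinates R X + t. Camera axes: x right, y down, z forward; pixel columns grow to the right and rows downward; lengths in m; the calibration is good to about 2 mm. A picture is of the moment at which its call begins. There is no depth.
- ctrl.close_job(): hands the job in; it is judged then, once.
Trained networks look in a picture, given as the dict that the camera call returned (one of the last four; its "shot" number tells which), for a name from the list of things; names that differ only in an ending like _2 or _b are one class to them, and where a whole thing is asked for, a point or a joint stands for the part that bears it (a point fixed in the world has none). Each returns a list of dicts, best first, with "p" (0 to 1); they miss things now and then, are a little off and sometimes report something else, mostly with a low value. They report only what shows in the picture. A call takes as long as a camera call. They do not tell look-alikes from the thing itself.
- ctrl.search_frame(picture, name): "centre" ([column, row] in pixels, amid what is visible of it).
- ctrl.silhouettes(picture, name): "mask" (420x560 bool, what is visible of it) and "centre" ([column, row] in pixels, amid what is visible of it).
- ctrl.spot_point(picture, name): "centre" ([column, row] in pixels: a listed point, or the origin of a listed thing).
The state is a dict: "clock": time; "joint_pos": joint angles; "qvel": joint speeds; "tau": joint torques, N m; "tool_pos": TCP position; "orientation": TCP orientation; "force": force on the tool from outside, world axes, zero at the start; "moment": the same for the moment, N m; "opening": finger opening in m; "gripper_force": force on a finger pad.
Only numpy, scipy, OpenCV 4.12 (cv2) and the standard library are available. Lean on these libraries where they do the work, as an engineer would, in place of code of your own. Each camera call takes 0.05 s, during which the arm holds its last target. There are 200 camera calls.

## Task

Take the black steel loupe out of the brass slotted stand and hang it by its square eye on the horizontal peg of the latch stand: with the eye on the peg, slide it in so that it pushes up the little hanging flap, and press it gently against the sprung buffer at the back until the flap drops behind it, then leave it hanging there upright and still. Push no harder than 12 N, so that the buffer never nears its stop, and do not shift the other pieces.

Things in the scene. Friction and masses are not known exactly. Their poses are not given: they have to be found in the camera images.
- loupe: Black steel loupe, 138 mm tall, 120 g, upright in the front slot of the slotted stand. From below: lens ring 50 mm across, 10 thick (z 0-50 mm); neck 10 wide (to 64); eye plate 32 wide, 6 thick (64-98) with a hole 20 x 20 mm through it along x (z 70-90); grip block 20 wide in y, 12 thick in x (98-138). Front and back alike. Origin at the ring's lowest point; x = axis of the eye hole, z up.
- loupe_eye (a point): Centre of the loupe's eye hole, 80 mm above the loupe's origin; axes as the loupe.
- loupe_grip (a point): Where to pinch the loupe's grip block, from above, across its 20 mm width (y): 120 mm above the loupe's origin, 18 mm below its top; axes as the loupe.
- rack: Brass slotted stand, fixed. Base plate 130 (x) x 100 (y) x 8 mm; the loupe's slot lies 30 mm to -x of its centre, the saucer's 30 mm to +x. Slots run along y between square uprights whose tops are at z 43 mm; the loupe's slot is 11 mm wide: draw the loupe straight up. Origin under the centre of the base.
- stand: Latch stand, fixed. Dark base plate 100 x 90 x 12 mm, brass post 26 mm wide, its front 22 mm to +x of the origin, top at z 160. A horizontal brass peg, 10 mm thick with a round tip, points to the stand's -x, 150 mm up; a black sprung buffer plate 36 mm wide sits at its root, reaching 14 mm below and 8 mm above the axis. Origin under the base, z up.
- peg_ref (a point): Fixed point on the peg's axis 150 mm up; axes as the stand. Nominally the buffer's front face is here and the peg's tip 50.5 mm to -x, BUT peg, flap and buffer together sit an unmeasured amount, up to 12 mm, farther in or out along x: find the buffer by feel.
- buffer (a joint): How far the sprung buffer plate is pressed in (to +x), m: 0 = at rest, 0.005 = hard against its stop. It starts to give at 2 N and yields 2.5 N per mm, so 7 N presses it 2 mm and 12 N 4 mm. It must not be pressed in more than 4.2 mm.
- flap (a joint): Gravity flap, rad: 0 hangs down, to 1.45 swung inwards (+x) and up; never outwards. Strip 8 mm wide, reaching 30 mm below its pin, which crosses the peg 31.5 mm before the buffer face. Under 1 N lifts it. The eye's lower bar lifts and carries it; it falls behind the eye only once the eye bears on the buffer: 2 to 8 N with the hole's top 0 to 5 mm over the peg's top (lower = less); 10 N is enough.
- saucer: Blue-and-white saucer standing upright in the other slot of the slotted stand, 60 mm behind the loupe; 100 mm across, 8 mm thick; origin at its lowest point, x along its axis.
- teacup: Squat celadon teacup without a handle, 80 mm across the mouth, 50 mm high; origin under its centre.
- figurine: White bisque figurine, 48 mm wide, 104 mm high; origin under its centre.
- jug: Small pewter cream jug, 64 mm wide, 68 mm high, with a handle on its +y side; origin under its centre.
- bowl: White porcelain bowl, 100 mm across, 42 mm high; origin under its centre.
- ringbox: Closed wooden ring box, 60 x 50 x 35 mm; origin under its centre.
- weight: Brass knob weight, 40 mm across, 52 mm high; origin under its centre.
Not all that is in view belongs to the job. What is meant by the stand is not brown, and is the larger of those in its own colour. Leave any pink look-alike of the rack alone.

How it is judged:
By the outcome, as a careful person would: the job done as asked, in the order asked, and still so for the second after the job is handed in, with the robot touching nothing.
It also fails if it takes over 67 s, if anything falls off the work surface, if the arm or the gripper's body presses on something with over 40 N, if the wrist force passes 120 N, or if a joint passes its speed limit or range.

## Working session

There is one attempt and no reset: what is moved stays moved. The work goes in short steps, Python scripts to look and compute and a tool call to move; the robot and the scene stay as the last step left them, time stands still between calls to the robot, and variables do not carry over. Pictures are saved under pics/ and viewed, at most 10 in all, crops included, and the job is handed in when it is done.

Besides the shell and the picture viewer there is one more tool, called after "Emit:" by a JSON object that holds its "fn" and its "kwargs". carry_out: Moves the arm, as the interface text tells. Its arguments: {"type":"object","properties":{"deltas":{"type":"array"}},"required":["deltas"]}

```bash
mkdir -p pics; cat > h.py <<'E'
import numpy as np, cv2
from plant import ctrl
def snap(n,f=None):
    s=ctrl.snapshot(n)
    if f: cv2.imwrite('pics/'+f,s['color'][:,:,::-1])
    return s
def ray(s,px):
    d=np.linalg.inv(s['camera_matrix'])@np.array([px[0],px[1],1.]); R=np.array(s['R']);C=-R.T@s['t'];d=R.T@d
    return C,d/np.linalg.norm(d)
def atz(s,px,z):
    C,d=ray(s,px); return C+d*(z-C[2])/d[2]
def proj(s,X):
    c=np.array(s['R'])@np.array(X)+s['t'];p=s['camera_matrix']@c;return p[:2]/p[2]
def tri(L):
    A=np.zeros((3,3));b=np.zeros(3)
    for s,px in L:
        C,d=ray(s,px);M=np.eye(3)-np.outer(d,d);A+=M;b+=M@C
    return np.linalg.solve(A,b)
E
python3 - <<'E'
from h import *
np.set_printoptions(precision=4,suppress=True)
for c in ['side','top']:
    s=snap(c,c+'0.png'); print(c,-np.array(s['R']).T@s['t'])
    for n in ['loupe','loupe_eye','loupe_grip','rack','stand','saucer','peg_ref']:
        print(n,[(np.round(d['centre'],1),round(float(d['p']),2)) for d in ctrl.spot_point(s,n)][:4])
print(ctrl.get_obs())
E
```

```text
side [0.0671 0.7253 1.1016]
loupe [(array([299. , 179.3]), 0.77), (array([278. , 175.8]), 0.65)]
loupe_eye [(array([294.5, 161.7]), 0.8)]
loupe_grip [(array([297.1, 148.9]), 0.65)]
rack [(array([286.8, 173.4]), 0.69), (array([383.6, 221.9]), 0.56), (array([277.3, 175.5]), 0.27)]
stand [(array([275.6, 225.4]), 0.91), (array([233.5, 256.8]), 0.76), (array([322.8, 318.8]), 0.61), (array([276.1, 172.9]), 0.37)]
saucer [(array([278.3, 170.7]), 0.67), (array([296.7, 161.9]), 0.26)]
peg_ref [(array([275.8, 203.6]), 0.87), (array([224.7, 225.1]), 0.74), (array([325.3, 282.8]), 0.58), (array([297. , 160.8]), 0.51)]
top [0.415  0.0258 1.1139]
loupe [(array([354.1, 186.7]), 0.67), (array([277.5, 135.4]), 0.33)]
loupe_eye [(array([362.8, 182.8]), 0.6)]
loupe_grip [(array([361.5, 176.1]), 0.61)]
rack [(array([348.8, 176.5]), 0.74)]
stand [(array([203.7, 303.2]), 0.95), (array([218.6, 183.7]), 0.92), (array([277.9, 204.9]), 0.7), (array([365.1, 177.1]), 0.63)]
saucer [(array([350.8, 163. ]), 0.9), (array([220.9, 179.7]), 0.66)]
peg_ref [(array([195.7, 310.5]), 0.95), (array([211.9, 175.7]), 0.78), (array([283.5, 196.9]), 0.77)]
{'clock': 0.8, 'joint_pos': array([-55.8021,  20.5455,   0.681 ,  -0.0012, -70.1363, -16.5064]), 'qvel': array([ 0.0479,  0.0233,  0.0991, -0.0576,  0.074 , -0.0582]), 'tau': array([  0.    , -58.229 ,  29.3277,   7.0021,   0.0125,   0.    ]), 'tool_pos': array([ 0.2051, -0.643 ,  0.2266]), 'orientation': array([ 179.9989,    0.0009, -162.3089]), 'force': array([ 0.577 , -0.0926, -0.9713]), 'moment': array([ 0.0131, -0.021 ,  0.0036]), 'gripper_force': 0.0, 'opening': 0.08778530273005575}
```

View pics/side0.png

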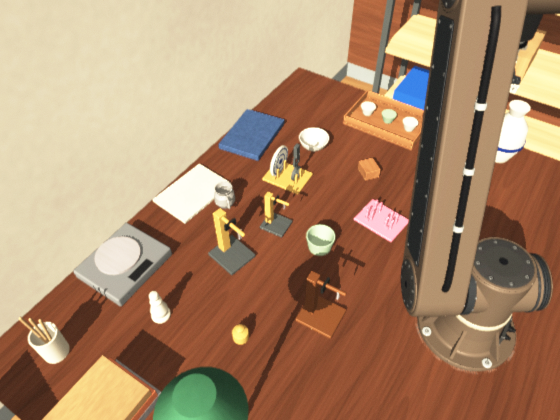

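View pics/top0.png

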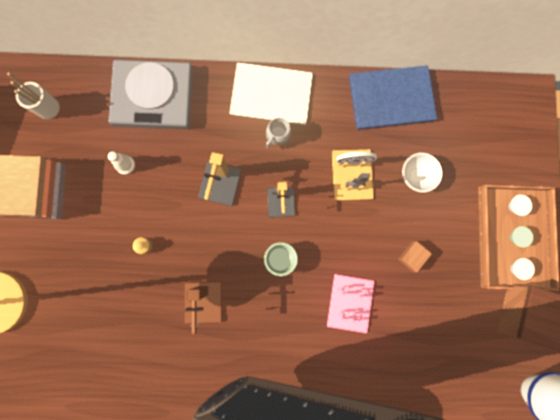

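```bash
python3 - <<'E'
from h import *
np.set_printoptions(precision=4,suppress=True)
t=cv2.imread('pics/top0.png');s=cv2.imread('pics/side0.png')
r=lambda im,c0,r0,w,h,f:cv2.resize(im[r0:r0+h,c0:c0+w],None,fx=f,fy=f,interpolation=cv2.INTER_CUBIC)
a=r(t,195,145,60,75,5);b=r(t,325,140,60,75,5);c=r(s,205,190,60,88,4.26)[:375];
cv2.imwrite('pics/crop.png',np.hstack([a[:374],b[:374],c[:374,:]])[:,:800])
T=snap('top');S=snap('side')
print('cams',T['camera_matrix'][0],T['R'],S['camera_matrix'][0])
print('stand z0',atz(T,(218.6,183.7),0),atz(S,(233.5,256.8),0),tri([(T,(218.6,183.7)),(S,(233.5,256.8))]))
print('pegref',atz(T,(211.9,175.7),.15),atz(S,(224.7,225.1),.15),tri([(T,(211.9,175.7)),(S,(224.7,225.1))]))
print('rack',atz(T,(348.8,176.5),0),atz(S,(286.8,173.4),0))
print('eye',atz(T,(362.8,182.8),.09),atz(S,(294.5,161.7),.09))
print('grip',atz(T,(361.5,176.1),.13),atz(S,(297.1,148.9),.13),tri([(T,(361.5,176.1)),(S,(297.1,148.9))]))
E
```

```text
cams [436.6796   0.     275.2813] [[ 0.0298 -0.9992  0.0284]
 [-0.9929 -0.0328 -0.1144]
 [ 0.1152 -0.0248 -0.993 ]] [484.7572   0.     280.4068]
stand z0 [0.6133 0.1463 0.    ] [0.6088 0.1458 0.    ] [ 0.6118  0.1456 -0.0019]
pegref [0.6042 0.1458 0.15  ] [0.6124 0.1582 0.15  ] [0.612  0.1501 0.1398]
rack [ 0.6442 -0.1908  0.    ] [ 0.6608 -0.2098  0.    ]
eye [ 0.6115 -0.2071  0.09  ] [ 0.6197 -0.188   0.09  ]
grip [ 0.6194 -0.1949  0.13  ] [ 0.6205 -0.2026  0.13  ] [ 0.6164 -0.1933  0.1393]
```

View pics/crop.png

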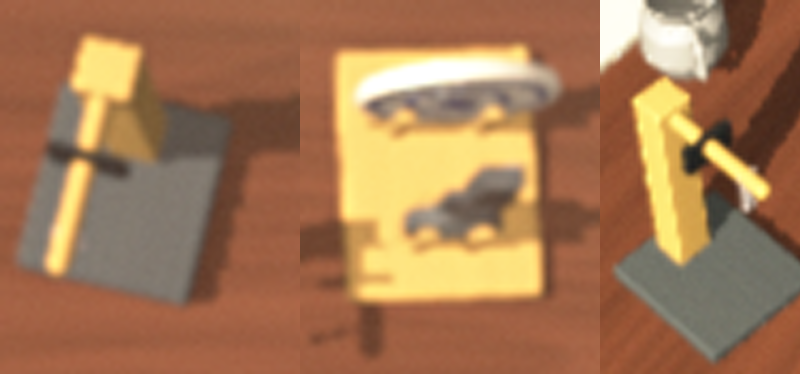

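```bash
python3 - <<'E'
from h import *
np.set_printoptions(precision=4,suppress=True)
T=snap('top')
P=lambda px,z:atz(T,px,z)[:2]
fl,fr,br=P((198.6,198),.012),P((232.4,205.4),.012),P((241,169),.012)
ang=lambda v:np.degrees(np.arctan2(v[1],v[0]))
print('base',fl,fr,br,np.linalg.norm(fl-fr),np.linalg.norm(br-fr),'centre',(fl+br)/2,'yaw',ang(br-fr),ang(fl-fr)-90)
tip=P((206.4,199),.15);bf=P((212.6,177),.152);root=P((214,164),.155)
print('peg',tip,bf,root,ang(bf-tip),ang(root-tip))
R=[P(p,.008) for p in [(332,149.6),(370,149),(374.6,199.4),(335.4,200)]]
print('rack',R,np.mean(R,0),'yaw',ang(R[0]-R[3]),ang(R[1]-R[2]),ang(R[0]-R[1])-90,ang(R[3]-R[2])-90)
print('grip top',P((325+200/5,140+183/5),.138+.008))
E
```

```text
base [0.5727 0.1939] [0.5566 0.1076] [0.6514 0.0895] 0.08777957405742111 0.09651076910524563 centre [0.612  0.1417] yaw -10.829076061623978 -10.53987892593669
peg [0.5513 0.1555] [0.6009 0.1439] [0.6299 0.1418] -13.211650328908709 -9.93977858364642
rack [array([ 0.7121, -0.1445]), array([ 0.7174, -0.2441]), array([ 0.5849, -0.2566]), array([ 0.5799, -0.1553])] [ 0.6486 -0.2001] yaw 4.64131030868893 5.413423715791994 3.0551995829217873 2.8208495240337044
grip top [ 0.6152 -0.1993]
```

```bash
cat >> h.py <<'E'
from scipy.spatial.transform import Rotation as Ro
np.set_printoptions(precision=4,suppress=True)
def plan(xyz,yaw,base=None):
    o=ctrl.get_obs(); p,ypr=(o['tool_pos'],o['orientation']) if base is None else base
    R=Ro.from_euler('xyz',ypr,degrees=True).as_matrix()
    d=R.T@(np.array(xyz)-p)/.2
    dy=(yaw-ypr[2]+180)%360-180
    print('shift',d,'turn',-dy/360,'| pos',p,ypr,'F',o['force'],'open',o['opening'],o['gripper_force'],'t',o['clock'])
E
python3 -c "
from h import *
plan((.60,-.2,.30),-176)"
```

```text
shift [-2.5543  1.5105 -0.3672] turn 0.03803348224406133 | pos [ 0.2051 -0.6431  0.2266] [-179.9991   -0.0002 -162.3079] F [-0.128   0.2854  0.0954] open 0.08775657911397493 0.0 t 0.95
```

Emit:
{"fn": "carry_out", "kwargs": {"deltas": [[[-0.85, 0.5, -0.13, 0, 1], [-0.85, 0.5, -0.13, 0, 1], [-0.85, 0.5, -0.13, 0, 1], [-0.85, 0.5, -0.13, 0, 1], [-0.85, 0.5, -0.13, 0, 1]]]}}

```text
clock: 1.45
tool_pos: [0.3403, -0.4931, 0.2542]
orientation: [-179.9, 0.1, -162.0]
force: [-0.8, -0.2, -0.3]
opening: 0.0877
gripper_force: 0.0
```

Emit:
{"fn": "carry_out", "kwargs": {"deltas": [[[-0.85, 0.5, -0.12, 0, 1], [-0.85, 0.5, -0.12, 0, 1], [-0.85, 0.5, -0.12, 0, 1], [-0.85, 0.5, -0.12, 0, 1], [-0.85, 0.5, -0.12, 0, 1]]]}}

```text
clock: 1.95
tool_pos: [0.4717, -0.3462, 0.2774]
orientation: [-179.9, 0.1, -162.0]
force: [0.0, 0.3, -0.7]
opening: 0.0876
gripper_force: 0.0
```

Emit:
{"fn": "carry_out", "kwargs": {"deltas": [[[-0.85, 0.5, -0.12, 0.038, 1], [-0.85, 0.5, -0.12, 0.038, 1], [-0.85, 0.5, -0.12, 0.038, 1], [-0.85, 0.5, -0.12, 0.038, 1], [-0.85, 0.5, -0.12, 0.038, 1]]]}}

```text
clock: 2.45
tool_pos: [0.603, -0.1991, 0.3003]
orientation: [180.0, 0.0, -175.8]
force: [-1.1, -1.4, -0.9]
opening: 0.0879
gripper_force: 0.0
```

```bash
python3 -c "
from h import *
plan((.618,-.2,.26),-176)
s=snap('wrist','w1.png');print(-np.array(s['R']).T@s['t'],s['R'])
for n in ['loupe','loupe_eye','loupe_grip','rack','saucer']:
  for d in ctrl.spot_point(s,n)[:2]: print(n,np.round(d['centre'],1),d['p'])
print('exp griptop',proj(s,(.6185,-.2,.146)))
"
```

```text
shift [-0.0743 -0.0099  0.2014] turn 0.0006132532784057787 | pos [ 0.603  -0.1991  0.3003] [ 179.9956    0.035  -175.7792] F [-1.0797 -1.4159 -0.8604] open 0.08788050403677555 0.0 t 2.45
[ 0.5169 -0.2047  0.4581] [[-0.0745  0.9972  0.0003]
 [ 0.9475  0.0707  0.3118]
 [ 0.3109  0.0235 -0.9502]]
loupe [274.8 179.8] 0.7
loupe_eye [269.6 198.1] 0.7
loupe_grip [272.5 207. ] 0.9
rack [272.2 205.3] 0.63
rack [444.4  29.1] 0.27
saucer [272.1 224.8] 0.67
exp griptop [269.7868 214.1103]
```

View pics/w1.png

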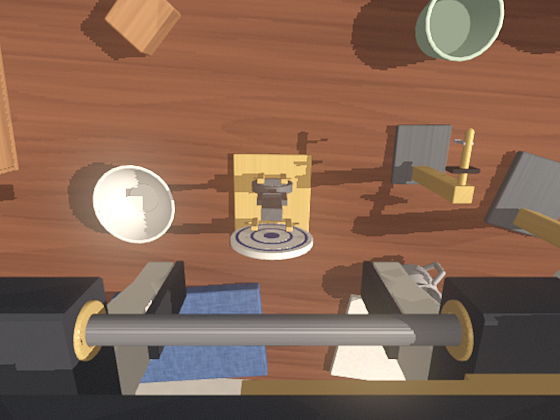

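```bash
python3 -c "
from h import *
s=ctrl.snapshot('wrist')
g=[d['centre'] for d in ctrl.spot_point(s,'loupe_grip')[:1]][0];e=ctrl.spot_point(s,'loupe_eye')[0]['centre'];r=ctrl.spot_point(s,'rack')[0]['centre']
print(g,atz(s,g,.128),e,atz(s,e,.088),r,atz(s,r,0),'edges',[atz(s,p,.008) for p in [(234.5,154),(310.5,154.5)]])
im=s['color'][165:265,215:325,::-1]
cv2.imwrite('pics/c2.png',cv2.resize(im,None,fx=6,fy=6,interpolation=cv2.INTER_CUBIC))
"
```

```text
[278.1, 212.9] [ 0.6185 -0.1962  0.128 ] [275.7, 201.2] [ 0.6182 -0.1983  0.088 ] [274.9, 206.2] [ 0.6502 -0.1964  0.    ] edges [array([ 0.5827, -0.2524,  0.008 ]), array([ 0.5766, -0.1565,  0.008 ])]
```

View pics/c2.png

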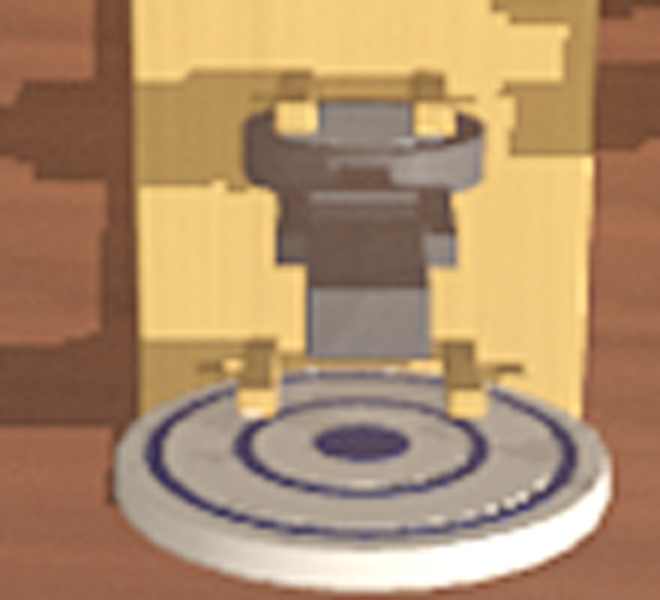

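```bash
python3 -c "
from h import *
s=ctrl.snapshot('wrist')
f=lambda x,y:(215+x/6,165+y/6)
for z in (.138,.146): print(z,[atz(s,f(*p),z)[:2] for p in [(371,322),(310,322),(432,322),(371,288),(371,357)]])
print(proj(s,(.6185,-.197,.146)))
plan((.6185,-.1965,.16),-175.8)
"
```

```text
0.138 [array([ 0.6216, -0.1969]), array([ 0.6223, -0.2066]), array([ 0.621 , -0.1873]), array([ 0.616 , -0.1973]), array([ 0.6275, -0.1965])]
0.146 [array([ 0.6189, -0.1972]), array([ 0.6196, -0.2066]), array([ 0.6183, -0.1878]), array([ 0.6134, -0.1976]), array([ 0.6247, -0.1968])]
[277.0912 218.247 ]
shift [-0.0971  0.0254  0.7038] turn -0.0006682735640886506 | pos [ 0.5994 -0.2029  0.3008] [-179.9977    0.015  -176.0406] F [-0.4278  0.07    0.1836] open 0.08751689539485193 0.0 t 3.0
```

Emit:
{"fn": "carry_out", "kwargs": {"deltas": [[[-0.0975, 0.026, 0.2, -0.0007, 1], [-0.0975, 0.026, 0.45, -0.0007, 1], [-0.0975, 0.026, 0.65, -0.0007, 1], [-0.0975, 0.026, 0.65, -0.0007, 1], [-0.0975, 0.026, 0.65, -0.0007, 1]]]}}

```text
clock: 3.5
tool_pos: [0.6192, -0.1962, 0.1714]
orientation: [-179.9, -0.0, -175.7]
force: [-0.1, 0.6, 1.7]
opening: 0.088
gripper_force: 0.0
```

```bash
python3 -c "
from h import *
plan((.6187,-.197,.112),-175.8)
s=snap('wrist','w3.png')
print([proj(s,(.6187,-.197,.146)+Ro.from_euler('z',4.2,degrees=True).apply(v)) for v in [(.006,.01,0),(-.006,.01,0),(-.006,-.01,0),(.006,-.01,0)]])
"
```

```text
shift [ 0.0024 -0.0034  0.297 ] turn 0.00021403046095361193 | pos [ 0.6192 -0.1962  0.1714] [-179.9498   -0.0386 -175.7229] F [-0.0592  0.5672  1.7384] open 0.08798854960140794 0.0 t 3.5
[array([287.6643, 267.6254]), array([287.987, 248.252]), array([252.2865, 248.1672]), array([252.6202, 267.5422])]
```

View pics/w3.png

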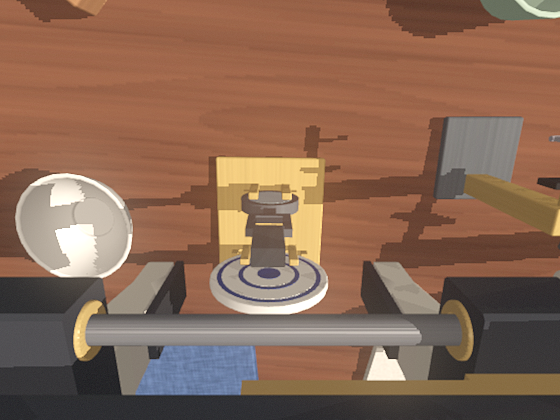

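Emit:
{"fn": "carry_out", "kwargs": {"deltas": [[[0.0, 0.0, 0.15, 0, 1], [0.0, 0.0, 0.25, 0, 1], [0, 0.0, 0.297, 0, 1], [0, 0.0, 0.297, 0, 1], [0, 0, 0.297, 0, 1]]]}}

```text
clock: 4.05
tool_pos: [0.6202, -0.196, 0.1133]
orientation: [-180.0, 0.2, -175.7]
force: [0.2, 0.3, 0.4]
opening: 0.0875
gripper_force: 0.0
```

Emit:
{"fn": "carry_out", "kwargs": {"deltas": [[[0, 0, 0, 0, -1], [0, 0, 0, 0, -1], [0, 0, 0, 0, -1], [0, 0, 0, 0, -1], [0, 0, 0, 0, -1]]]}}

```text
clock: 4.55
tool_pos: [0.619, -0.1957, 0.1113]
orientation: [-180.0, 0.0, -175.7]
force: [1.1, 0.5, -1.0]
opening: 0.0533
gripper_force: 0.0
```

Emit:
{"fn": "carry_out", "kwargs": {"deltas": [[[0, 0, 0, 0, -1], [0, 0, 0, 0, -1], [0, 0, 0, 0, -1]]]}}

```text
clock: 4.85
tool_pos: [0.6189, -0.1957, 0.1111]
orientation: [180.0, -0.0, -175.7]
force: [0.3, -0.9, 0.2]
opening: 0.0295
gripper_force: 0.0
```

Emit:
{"fn": "carry_out", "kwargs": {"deltas": [[[0, 0, 0, 0, -1], [0, 0, 0, 0, -1], [0, 0, 0, 0, -1], [0, 0, 0, 0, -1]]]}}

```text
clock: 5.25
tool_pos: [0.619, -0.196, 0.1113]
orientation: [-180.0, 0.0, -175.7]
force: [0.1, -1.6, 1.4]
opening: 0.0199
gripper_force: 29.9
```

Emit:
{"fn": "carry_out", "kwargs": {"deltas": [[[0, 0, -0.05, 0, -1], [0, 0, -0.15, 0, -1], [0, 0, -0.3, 0, -1], [0, 0, -0.45, 0, -1], [0, 0, -0.6, 0, -1]]]}}

```text
clock: 5.75
tool_pos: [0.6185, -0.1952, 0.2327]
orientation: [180.0, -0.0, -175.7]
force: [0.3, -0.4, -2.2]
opening: 0.0198
gripper_force: 30.0
```

Emit:
{"fn": "carry_out", "kwargs": {"deltas": [[[0, 0, -0.2, 0, -1], [0, 0, -0.4, 0, -1], [0, 0, -0.4, 0, -1], [0, 0, -0.4, 0, -1]]]}}

```text
clock: 6.15
tool_pos: [0.619, -0.1952, 0.3125]
orientation: [180.0, 0.1, -175.7]
force: [-0.2, 0.9, -2.7]
opening: 0.0198
gripper_force: 30.0
```

```bash
python3 -c "
from h import *
s=snap('side');t=snap('top')
G=[(s,ctrl.spot_point(s,'loupe_grip')[:1]),(t,ctrl.spot_point(t,'loupe_grip')[:1])]
print([g[1] for g in G])
import sys
yaw=np.radians(-10.7);pr=np.array([.612,.1417])
for off in (.12,.2): print(pr-off*np.array([np.cos(yaw),np.sin(yaw)]))
plan((.612-.13*np.cos(yaw),.1417-.13*np.sin(yaw),.30),169.4)
"
```

```text
[[{'centre': [241.1, 338.5], 'p': 0.72}], []]
[0.4941 0.164 ]
[0.4155 0.1788]
shift [0.5335 1.8512 0.0509] turn 0.04128695233167624 | pos [ 0.6182 -0.1954  0.3096] [ 179.9582   -0.152  -175.7367] F [-0.1375 -0.0822 -1.9798] open 0.01978004412790796 29.972373247146606 t 6.35
```

Emit:
{"fn": "carry_out", "kwargs": {"deltas": [[[0.27, 0.93, 0, 0, -1], [0.27, 0.93, 0, 0, -1], [0.27, 0.93, 0, 0, -1], [0.27, 0.93, 0, 0, -1], [0.27, 0.93, 0, 0, -1]]]}}

```text
clock: 6.85
tool_pos: [0.5494, -0.0104, 0.3108]
orientation: [179.9, -0.0, -175.5]
force: [1.0, -0.4, -0.9]
opening: 0.0198
gripper_force: 30.0
```

Emit:
{"fn": "carry_out", "kwargs": {"deltas": [[[0.27, 0.93, 0, 0.0413, -1], [0.27, 0.93, 0, 0.0413, -1], [0.27, 0.93, 0, 0.0413, -1], [0.27, 0.93, 0, 0.0413, -1], [0.27, 0.93, 0, 0.0413, -1]]]}}

```text
clock: 7.35
tool_pos: [0.4818, 0.1713, 0.3104]
orientation: [180.0, -0.1, 169.7]
force: [-0.7, -0.1, -1.6]
opening: 0.0197
gripper_force: 30.0
```

```bash
python3 -c "
from h import *
plan((.484,.166,.31),169.4)
s=snap('wrist','w4.png')
for n in ['stand','peg_ref']:
  for d in ctrl.spot_point(s,n)[:3]: print(n,np.round(d['centre'],1),d['p'],atz(s,d['centre'],0 if n=='stand' else .15))
yaw=np.radians(-10.7);u=np.array([np.cos(yaw),np.sin(yaw)]);pr=np.array([.612,.1417])
for k in (0,-.05): print(proj(s,[*(pr+k*u),.15]))
"
```

```text
shift [-0.0154 -0.024   0.0019] turn 0.0007640116806994809 | pos [0.4818 0.1713 0.3104] [179.9978  -0.0654 169.675 ] F [-0.691  -0.0975 -1.6187] open 0.019658723979478227 29.987897872924805 t 7.35
stand [158.6 250.6] 0.95 [ 0.5712 -0.0111  0.    ]
stand [273.1 256. ] 0.9 [ 0.6088  0.149  -0.    ]
[266.8198 320.2549]
[266.919  277.3285]
```

View pics/w4.png

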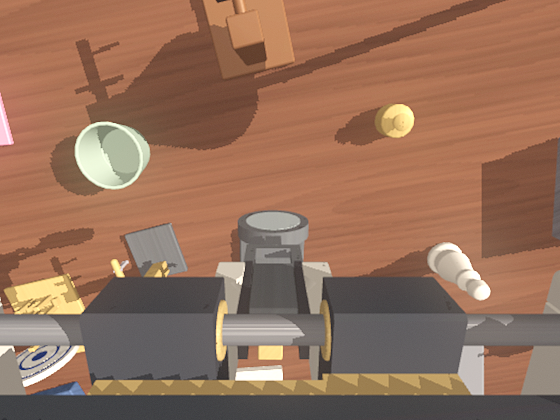

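Emit:
{"fn": "carry_out", "kwargs": {"deltas": [[[-0.72, -0.02, 0, 0.0008, -1], [-0.72, -0.02, 0, 0.0008, -1], [-0.72, -0.02, 0, 0.0008, -1], [-0.72, -0.02, 0, 0.0008, -1], [-0.72, -0.02, 0, 0.0008, -1]]]}}

```text
clock: 8.0
tool_pos: [0.6253, 0.1343, 0.309]
orientation: [-179.9, -0.2, 168.9]
force: [-1.2, -0.8, -2.4]
opening: 0.0197
gripper_force: 30.0
```

```bash
python3 -c "
from h import *
plan((.484,.166,.31),169.4)
s=snap('wrist');s=snap('wrist');s=snap('wrist')
np.savez('s5.npz',**{k:np.array(s[k]) for k in ['color','camera_matrix','R','t']})
for n in ['stand','peg_ref']:
  for d in ctrl.spot_point(s,n)[:3]: print(n,np.round(d['centre'],1),d['p'],atz(s,d['centre'],0 if n=='stand' else .15))
c=proj(s,[.60,.144,.15]);print(c)
x0=int(np.clip(c[0]-100,0,360));y0=int(np.clip(c[1]-75,0,270));print(x0,y0)
cv2.imwrite('pics/w5.png',cv2.resize(s['color'][y0:y0+150,x0:x0+200,::-1],None,fx=4,fy=4,interpolation=cv2.INTER_CUBIC))
plan((.484,.166,.31),169.4)
"
```

```text
shift [ 0.7239  0.0194 -0.003 ] turn -0.001452217493736975 | pos [0.6253 0.1343 0.309 ] [-179.8676   -0.1612  168.8772] F [-1.2467 -0.7817 -2.3722] open 0.019655424430768714 29.999855160713196 t 8.0
stand [155.  150.1] 0.76 [ 0.5729 -0.0118  0.    ]
peg_ref [114.2 157.9] 0.96 [0.562  0.0028 0.15  ]
peg_ref [284.4 178.4] 0.74 [0.6094 0.1493 0.15  ]
[276.7674 169.5052]
176 94
shift [0.7142 0.0126 0.0093] turn -0.0007829541106468065 | pos [0.6238 0.1366 0.312 ] [179.9607   0.0474 169.1181] F [ 0.2677  0.1828 -1.3665] open 0.019896203869377564 29.999789893627167 t 8.25
```

View pics/w5.png

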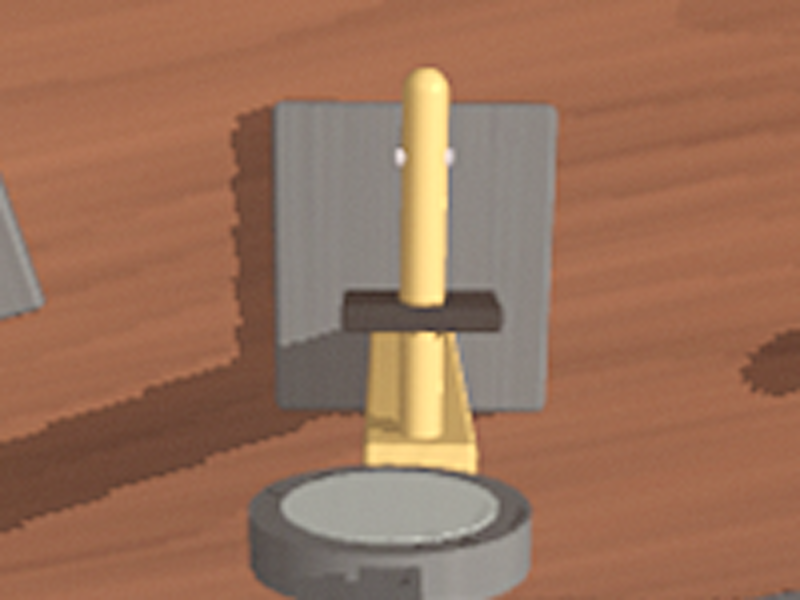

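```bash
python3 -c "
from h import *
s=dict(np.load('s5.npz'))
f=lambda x,y:(176+x/4,94+y/4)
P=lambda x,y,z:atz(s,f(x,y),z)[:2]
tip=P(427,67,.150);a=P(426,120,.15);b=P(423.5,285,.15)
v=b-a;print('tip',tip,a,b,'yaw',np.degrees(np.arctan2(v[1],v[0])))
c=[P(277,102,.012),P(557,106,.012),P(545,411,.012),P(277,410,.012)]
print('base',c,np.mean(c,0))
ang=lambda v:np.degrees(np.arctan2(v[1],v[0]))
print(ang(c[3]-c[0]),ang(c[2]-c[1]),ang(c[1]-c[0])-90,ang(c[2]-c[3])-90)
bl,br=P(345,290,.158),P(502,291,.158);print('buf',bl,br,np.linalg.norm(bl-br),ang(br-bl)-90,(bl+br)/2)
pin=P(425,157,.150);print('pin',pin)
u=np.array([np.cos(np.radians(-11)),np.sin(np.radians(-11))])
bc=(bl+br)/2;print('tip-buf',(bc-tip)@u,'pin-buf',(bc-pin)@u)
print('posttop',P(367,442,.16),P(477,442,.16))
"
```

```text
tip [0.5508 0.1586] [0.5616 0.1564] [0.5971 0.1493] yaw -11.364684123670497
base [array([0.557 , 0.1136]), array([0.5747, 0.1989]), array([0.671 , 0.1799]), array([0.6538, 0.0924])] [0.6141 0.1462]
-12.335887548395384 -11.159135442900647 -11.734967143887147 -11.157937975155775
buf [0.5934 0.1322] [0.6002 0.1661] 0.03458723257823827 -11.306928626020024 [0.5968 0.1491]
pin [0.5693 0.1547]
tip-buf 0.04702415010791001 pin-buf 0.028057491735489434
posttop [0.628  0.1303] [0.6327 0.1547]
```

```bash
python3 -c "
from h import *
plan((.512,.1666,.31),168.7)
"
```

```text
shift [0.5773 0.042  0.0094] turn 0.0011614903337976853 | pos [0.6238 0.1366 0.312 ] [179.9607   0.0474 169.1181] F [ 0.2677  0.1828 -1.3665] open 0.019896203869377564 29.999789893627167 t 8.25
```

Emit:
{"fn": "carry_out", "kwargs": {"deltas": [[[0.577, 0.042, 0, 0.0012, -1], [0.577, 0.042, 0, 0.0012, -1], [0.577, 0.042, 0, 0.0012, -1], [0.577, 0.042, 0, 0.0012, -1], [0.577, 0.042, 0, 0.0012, -1]]]}}

```text
clock: 8.75
tool_pos: [0.5124, 0.1673, 0.3124]
orientation: [179.9, 0.1, 168.8]
force: [0.5, -0.2, -0.2]
opening: 0.02
gripper_force: 30.0
```

Emit:
{"fn": "carry_out", "kwargs": {"deltas": [[[0, 0, 0.2, 0, -1], [0, 0, 0.4, 0, -1], [0, 0, 0.6, 0, -1], [0, 0, 0.7, 0, -1], [0, 0, 0.7, 0, -1]]]}}

```text
clock: 9.25
tool_pos: [0.5116, 0.1655, 0.1678]
orientation: [-179.7, -0.3, 168.6]
force: [0.5, 0.3, -0.5]
opening: 0.0197
gripper_force: 30.0
```

Emit:
{"fn": "carry_out", "kwargs": {"deltas": [[[0, 0, 0, 0, -1], [0, 0, 0, 0, -1]]]}}

```text
clock: 9.45
tool_pos: [0.514, 0.1673, 0.1727]
orientation: [179.9, 0.1, 168.7]
force: [-0.0, 0.1, -0.9]
opening: 0.0193
gripper_force: 30.0
```

```bash
python3 -c "
from h import *
s=snap('side');t=snap('top')
f=lambda c,n:[(np.round(d['centre'],1),round(d['p'],2)) for d in ctrl.spot_point(c,n)][:4]
for n in ['loupe_eye','loupe_grip','peg_ref']: print(n,f(s,n),f(t,n))
o=ctrl.get_obs()['tool_pos'];print('exp eye',proj(s,(o[0],o[1],o[2]-.0231)),'pegtip',proj(s,(.5508,.1586,.15)))
im=s['color']
c=proj(s,(.55,.16,.14)).astype(int);x0,y0=c[0]-50,c[1]-38;print(x0,y0)
a=cv2.resize(im[y0:y0+75,x0:x0+100,::-1],None,fx=8,fy=8,interpolation=cv2.INTER_CUBIC);cv2.imwrite('pics/s6.png',a)
plan((.512,.1666,.172),168.7)
"
```

```text
loupe_eye [(array([255.1, 246.6]), 0.73)] []
loupe_grip [(array([253.8, 233.7]), 0.82)] []
peg_ref [(array([225.8, 223.3]), 0.89), (array([323.8, 283. ]), 0.8)] [(array([282.1, 194.1]), 0.95), (array([215.7, 171.7]), 0.88)]
exp eye [255.0178 244.9786] pegtip [244.3528 235.6462]
194 200
shift [ 0.003  -0.0023 -0.0023] turn -5.178650741363021e-05 | pos [0.5127 0.1669 0.1715] [179.973    0.0242 168.6814] F [-0.172   0.1778 -1.1716] open 0.019853584004450767 29.999805986881256 t 9.85
```

View pics/s6.png

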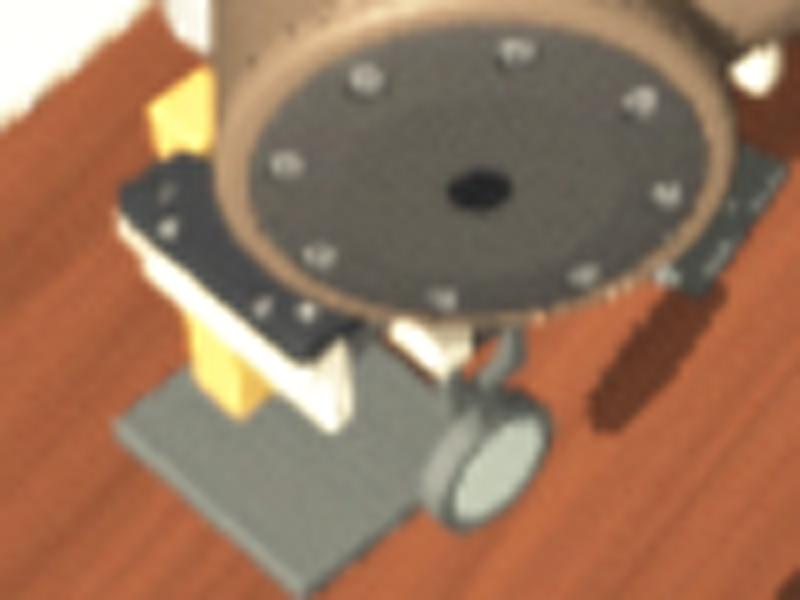

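Emit:
{"fn": "carry_out", "kwargs": {"deltas": [[[-0.05, 0, 0, 0, -1], [-0.1, 0, 0, 0, -1], [-0.15, 0, 0, 0, -1], [-0.19, 0, 0, 0, -1], [-0.22, 0, 0, 0, -1]]]}}

```text
clock: 10.35
tool_pos: [0.5567, 0.1579, 0.1708]
orientation: [-180.0, -0.0, 168.6]
force: [-0.2, -0.5, -2.2]
opening: 0.0197
gripper_force: 30.0
```

Emit:
{"fn": "carry_out", "kwargs": {"deltas": [[[-0.02, 0, 0, 0, -1], [-0.04, 0, 0, 0, -1], [-0.06, 0, 0, 0, -1], [-0.08, 0, 0, 0, -1], [-0.08, 0, 0, 0, -1]]]}}

```text
clock: 10.85
tool_pos: [0.5718, 0.155, 0.1711]
orientation: [-180.0, 0.0, 168.7]
force: [-0.6, -0.7, -1.6]
opening: 0.0198
gripper_force: 30.0
```

```bash
cat >> h.py <<'E'
def st():
    o=ctrl.get_obs();u=np.array([np.cos(np.radians(-11.3)),np.sin(np.radians(-11.3)),0]);w=np.array([-u[1],u[0],0])
    p=o['tool_pos'];print('lat off',p[1]-(.1462-.2*(p[0]-.6141)),'along',(p-[.597,.1496,0])@u,'z',p[2],'rpy',o['orientation'],'Fu',o['force']@u,'Fw',o['force']@w,'Fz',o['force'][2],'M',o['moment'],o['clock'])
E
python3 -c "
from h import *
st();s=snap('wrist','w7.png');s=snap('side');st()
s=snap('top');st()"
```

```text
lat off 0.0003723863166898711 along -0.025802879211264923 z 0.17111511601574594 rpy [-179.9991    0.0018  168.6715] Fu -0.46094023689819863 Fw -0.8338297809944476 Fz -1.6335484428589957 M [0.0365 0.0377 0.0446] 10.85
lat off 0.0003219643647531245 along -0.026219625362477947 z 0.17108191020635524 rpy [179.9998  -0.0104 168.6691] Fu -0.2932772647568047 Fw -0.49557818839446016 Fz -1.1423163955300055 M [-0.062   0.041   0.0162] 10.95
lat off 0.00031435029659676594 along -0.026290827704604714 z 0.17115176051401182 rpy [179.9992  -0.0071 168.6752] Fu -0.7934222908356805 Fw -1.0032628507485375 Fz -1.7131714972901813 M [-0.0398  0.0499  0.0378] 11.0
```

View pics/w7.png

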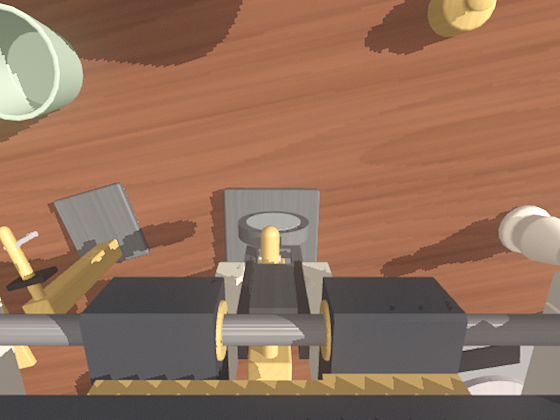

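Emit:
{"fn": "carry_out", "kwargs": {"deltas": [[[-0.02, 0, 0.0025, 0, -1], [-0.04, 0, 0.005, 0, -1], [-0.06, 0, 0.005, 0, -1], [-0.08, 0, 0.005, 0, -1], [-0.09, 0, 0.005, 0, -1]]]}}

```text
clock: 11.5
tool_pos: [0.5896, 0.1514, 0.1701]
orientation: [-180.0, -0.0, 168.7]
force: [0.0, -0.6, -1.1]
opening: 0.0198
gripper_force: 30.0
```

Emit:
{"fn": "carry_out", "kwargs": {"deltas": [[[0, 0, 0, 0, -1], [0, 0, 0, 0, -1], [0, 0, 0, 0, -1]]]}}

```text
clock: 11.8
tool_pos: [0.589, 0.1516, 0.1702]
orientation: [180.0, 0.0, 168.7]
force: [0.5, 0.6, -2.4]
opening: 0.0196
gripper_force: 30.0
```

```bash
python3 -c "
from h import *
st()"
```

```text
lat off 0.0003396840649794175 along -0.008196600246995927 z 0.1701932472366419 rpy [179.9986   0.0017 168.6783] Fu 0.3904124736616417 Fw 0.6940611032636599 Fz -2.398119352349681 M [-0.0434 -0.0391  0.0431] 11.8
```

Emit:
{"fn": "carry_out", "kwargs": {"deltas": [[[-0.005, 0, 0, 0, -1], [-0.01, 0, 0, 0, -1], [-0.01, 0, 0, 0, -1], [-0.01, 0, 0, 0, -1]]]}}

```text
clock: 12.2
tool_pos: [0.5911, 0.1512, 0.1702]
orientation: [180.0, 0.0, 168.7]
force: [0.4, -0.1, -1.7]
opening: 0.02
gripper_force: 30.0
```

Emit:
{"fn": "carry_out", "kwargs": {"deltas": [[[-0.005, 0, 0, 0, -1], [-0.005, 0, 0, 0, -1], [-0.005, 0, 0, 0, -1], [-0.005, 0, 0, 0, -1]]]}}

```text
clock: 12.6
tool_pos: [0.5921, 0.1509, 0.1702]
orientation: [180.0, 0.0, 168.7]
force: [0.8, -0.2, -1.1]
opening: 0.0197
gripper_force: 30.0
```

Emit:
{"fn": "carry_out", "kwargs": {"deltas": [[[-0.005, 0, 0, 0, -1], [-0.005, 0, 0, 0, -1], [-0.005, 0, 0, 0, -1], [-0.005, 0, 0, 0, -1]]]}}

```text
clock: 13.0
tool_pos: [0.5931, 0.1508, 0.1702]
orientation: [-180.0, 0.0, 168.7]
force: [-0.4, -0.7, -0.3]
opening: 0.0201
gripper_force: 30.0
```

Emit:
{"fn": "carry_out", "kwargs": {"deltas": [[[-0.005, 0, 0, 0, -1], [-0.005, 0, 0, 0, -1], [-0.005, 0, 0, 0, -1], [-0.005, 0, 0, 0, -1]]]}}

```text
clock: 13.4
tool_pos: [0.594, 0.1505, 0.1702]
orientation: [180.0, 0.0, 168.7]
force: [-0.1, -0.7, -1.2]
opening: 0.0199
gripper_force: 30.0
```

Emit:
{"fn": "carry_out", "kwargs": {"deltas": [[[-0.005, 0, 0, 0, -1], [-0.005, 0, 0, 0, -1], [-0.005, 0, 0, 0, -1], [-0.005, 0, 0, 0, -1]]]}}

```text
clock: 13.8
tool_pos: [0.5951, 0.1503, 0.1702]
orientation: [180.0, 0.0, 168.7]
force: [0.0, -0.0, -1.8]
opening: 0.0198
gripper_force: 30.0
```

Emit:
{"fn": "carry_out", "kwargs": {"deltas": [[[-0.005, 0, 0, 0, -1], [-0.005, 0, 0, 0, -1], [-0.005, 0, 0, 0, -1], [-0.005, 0, 0, 0, -1]]]}}

```text
clock: 14.2
tool_pos: [0.596, 0.1502, 0.1702]
orientation: [180.0, 0.0, 168.7]
force: [-0.1, 0.3, -1.6]
opening: 0.0199
gripper_force: 30.0
```

Emit:
{"fn": "carry_out", "kwargs": {"deltas": [[[-0.005, 0, 0, 0, -1], [-0.005, 0, 0, 0, -1], [-0.005, 0, 0, 0, -1], [-0.005, 0, 0, 0, -1]]]}}

```text
clock: 14.6
tool_pos: [0.597, 0.15, 0.1702]
orientation: [180.0, 0.0, 168.7]
force: [0.2, -0.3, -1.8]
opening: 0.0198
gripper_force: 30.0
```

Emit:
{"fn": "carry_out", "kwargs": {"deltas": [[[-0.005, 0, 0, 0, -1], [-0.005, 0, 0, 0, -1], [-0.005, 0, 0, 0, -1], [-0.005, 0, 0, 0, -1]]]}}

```text
clock: 15.0
tool_pos: [0.5976, 0.1498, 0.1701]
orientation: [-180.0, -0.0, 168.7]
force: [-2.1, 0.6, -0.7]
opening: 0.0196
gripper_force: 30.0
```

Emit:
{"fn": "carry_out", "kwargs": {"deltas": [[[-0.005, 0, 0, 0, -1], [-0.005, 0, 0, 0, -1], [-0.005, 0, 0, 0, -1], [-0.005, 0, 0, 0, -1]]]}}

```text
clock: 15.4
tool_pos: [0.5986, 0.1496, 0.1701]
orientation: [-180.0, -0.0, 168.7]
force: [-4.3, 2.1, 0.5]
opening: 0.0197
gripper_force: 30.0
```

Emit:
{"fn": "carry_out", "kwargs": {"deltas": [[[-0.005, 0, 0, 0, -1], [-0.005, 0, 0, 0, -1], [-0.005, 0, 0, 0, -1], [-0.005, 0, 0, 0, -1]]]}}

```text
clock: 15.8
tool_pos: [0.5993, 0.1494, 0.1701]
orientation: [-180.0, -0.1, 168.7]
force: [-5.6, 2.8, 1.2]
opening: 0.0198
gripper_force: 30.0
```

```bash
python3 -c "
from h import *
st();s=snap('wrist','w8.png');st()"
```

```text
lat off 0.0002501746278893435 along 0.0022895432373225898 z 0.1700908817894811 rpy [-179.9892   -0.0573  168.6714] Fu -6.083144329273968 Fw 1.6280137616319956 Fz 1.174893786282892 M [ 0.8381  2.4248 -0.0752] 15.8
lat off 0.00027371700879524896 along 0.0022754947271727763 z 0.17006306565944365 rpy [-179.9872   -0.0583  168.6712] Fu -6.217812753324426 Fw 1.0229982843932 Fz 1.798330021346273 M [ 0.7798  2.4056 -0.0521] 15.85
```

Emit:
{"fn": "carry_out", "kwargs": {"deltas": [[[-0.005, 0, 0, 0, -1], [-0.005, 0, 0, 0, -1], [-0.005, 0, 0, 0, -1], [-0.005, 0, 0, 0, -1]]]}}

```text
clock: 16.25
tool_pos: [0.6, 0.1493, 0.1701]
orientation: [-180.0, -0.1, 168.7]
force: [-6.7, 2.0, 3.2]
opening: 0.0197
gripper_force: 30.0
```

```bash
python3 -c "
from h import *
st();s=snap('wrist');a=s['color'][200:290,210:330];cv2.imwrite('pics/w8.png',cv2.resize(a[:,:,::-1],None,fx=6,fy=6,interpolation=cv2.INTER_CUBIC));st()"
```

```text
lat off 0.000283510676081955 along 0.0029743896579784708 z 0.17008878220550447 rpy [-179.9872   -0.0841  168.6739] Fu -6.967248534734726 Fw 0.688017741762048 Fz 3.1922122317135453 M [ 1.0013  2.9895 -0.1055] 16.25
lat off 0.0002574692180135896 along 0.0029514155166398166 z 0.17005752567526833 rpy [-179.9839   -0.0876  168.6747] Fu -7.315040716315402 Fw 1.2093487657047246 Fz 1.646103292903573 M [ 1.0289  2.9765 -0.0472] 16.3
```

View pics/w8.png

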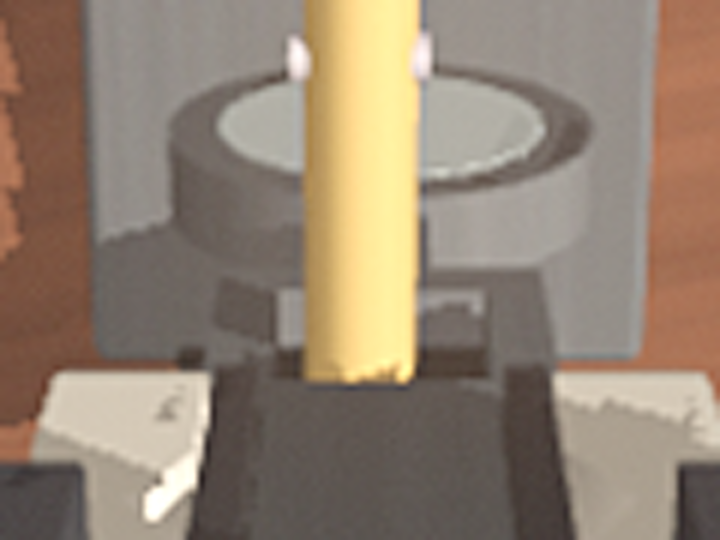

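Emit:
{"fn": "carry_out", "kwargs": {"deltas": [[[-0.003, 0, 0, 0, -1], [-0.006, 0, 0, 0, -1], [-0.006, 0, 0, 0, -1], [-0.006, 0, 0, 0, -1]]]}}

```text
clock: 16.7
tool_pos: [0.6007, 0.1491, 0.1701]
orientation: [-180.0, -0.1, 168.7]
force: [-9.7, 4.0, 4.4]
opening: 0.0198
gripper_force: 30.0
```

```bash
python3 -c "
from h import *
st();s=snap('side');st();x0,y0=185,190
cv2.imwrite('pics/s9.png',cv2.resize(s['color'][y0:y0+90,x0:x0+100,::-1],None,fx=6,fy=6,interpolation=cv2.INTER_CUBIC));s=snap('wrist');st()"
```

```text
lat off 0.0002529431870071097 along 0.0037706595925714897 z 0.1700670365411452 rpy [-179.9819   -0.1229  168.671 ] Fu -10.319743706667275 Fw 2.0375140349522893 Fz 4.426638395476639 M [ 1.2318  3.6949 -0.1034] 16.7
lat off 0.0002560268193519677 along 0.0037758626091700617 z 0.17007648144518525 rpy [-179.9818   -0.1226  168.6718] Fu -9.897467994794441 Fw 1.086361115847835 Fz 3.572887771033986 M [ 1.2235  3.6719 -0.0509] 16.75
lat off 0.00024391713490296008 along 0.0037573825911680005 z 0.17004449099428268 rpy [-179.9786   -0.1245  168.6733] Fu -9.455277394198804 Fw 1.3474731261351571 Fz 3.224057787260042 M [ 1.3295  3.6685 -0.0504] 16.8
```

Emit:
{"fn": "carry_out", "kwargs": {"deltas": [[[0.01, 0, 0, 0, -1], [0.02, 0, 0, 0, -1], [0.03, 0, 0, 0, -1], [0.03, 0, 0, 0, -1], [0.03, 0, 0, 0, -1]]]}}

```text
clock: 17.3
tool_pos: [0.5968, 0.1501, 0.1704]
orientation: [180.0, 0.1, 168.7]
force: [-0.2, -0.2, -1.2]
opening: 0.0198
gripper_force: 30.0
```

Emit:
{"fn": "carry_out", "kwargs": {"deltas": [[[0, 0, 0.005, 0, -1], [0, 0, 0.005, 0, -1], [0, 0, 0.005, 0, -1], [0, 0, 0.005, 0, -1]]]}}

```text
clock: 17.7
tool_pos: [0.5963, 0.1501, 0.1691]
orientation: [-180.0, 0.0, 168.7]
force: [0.4, 0.8, -2.2]
opening: 0.0197
gripper_force: 30.0
```

```bash
python3 -c "
from h import *
st();s=snap('side');st();s=snap('side');st()"
```

```text
lat off 0.0003392103429196991 along -0.0008292181301728519 z 0.16913645801798233 rpy [-179.998     0.0028  168.6744] Fu 0.26519535512225284 Fw 0.8778578981823312 Fz -2.2402909111002978 M [-0.0881 -0.0379  0.0166] 17.7
lat off 0.0003347036767880618 along -0.0008693016281814399 z 0.16916031768130196 rpy [-179.9989    0.0036  168.6759] Fu 0.45144300573638607 Fw 0.3876174745238959 Fz -1.5391244594043403 M [-0.0451  0.0263  0.0271] 17.75
lat off 0.0003840756162655501 along -0.0008600928002328914 z 0.1691885395713938 rpy [179.9956   0.0064 168.674 ] Fu 0.2577428089304404 Fw 0.1998244264994692 Fz -0.02714780998533728 M [-0.0104 -0.0591 -0.0036] 17.8
```

Still hanging free; lower in 0.6 mm steps.

Emit:
{"fn": "carry_out", "kwargs": {"deltas": [[[0, 0, 0.003, 0, -1], [0, 0, 0.003, 0, -1], [0, 0, 0.003, 0, -1], [0, 0, 0.003, 0, -1]]]}}

```text
clock: 18.2
tool_pos: [0.5962, 0.1501, 0.1686]
orientation: [-180.0, -0.0, 168.7]
force: [-0.2, -0.4, -2.0]
opening: 0.02
gripper_force: 30.0
```

Emit:
{"fn": "carry_out", "kwargs": {"deltas": [[[0, 0, 0.003, 0, -1], [0, 0, 0.003, 0, -1], [0, 0, 0.003, 0, -1], [0, 0, 0.003, 0, -1]]]}}

```text
clock: 18.6
tool_pos: [0.5962, 0.1502, 0.1681]
orientation: [180.0, 0.0, 168.7]
force: [0.4, 0.2, -0.5]
opening: 0.0203
gripper_force: 30.0
```

```bash
python3 -c "
from h import *
st();s=snap('side');st();s=snap('side');st()"
```

```text
lat off 0.00040982121968832774 along -0.0008531504116685016 z 0.16811786630182732 rpy [179.9912   0.0142 168.6823] Fu 0.3241939066678501 Fw 0.28319238935579016 Fz -0.47226891995227993 M [-0.0214  0.0264 -0.0356] 18.6
lat off 0.0003808340149390743 along -0.0008671597730774029 z 0.16809960278896796 rpy [179.9917   0.0116 168.6773] Fu 0.02336650009491367 Fw 0.2150925963857688 Fz 0.43358736790848096 M [ 0.0106  0.1552 -0.0326] 18.65
lat off 0.00041529814985941105 along -0.0008538270822526859 z 0.1681257472759865 rpy [179.9899   0.0142 168.6813] Fu -0.2627793641010112 Fw 0.4410037477689583 Fz 0.07594661666115021 M [-0.0321  0.1097  0.0049] 18.7
```

Emit:
{"fn": "carry_out", "kwargs": {"deltas": [[[0, 0, 0.0005, 0, -0.45], [0, 0, 0.0005, 0, -0.4], [0, 0, 0.0005, 0, -0.3], [0, 0, 0.0005, 0, 0], [0, 0, 0.0005, 0, 0]]]}}

```text
clock: 19.2
tool_pos: [0.5962, 0.1501, 0.1679]
orientation: [180.0, 0.0, 168.7]
force: [-0.1, -0.5, 0.3]
opening: 0.0407
gripper_force: 0.0
```

Emit:
{"fn": "carry_out", "kwargs": {"deltas": [[[0, 0, 0, 0, 0], [0, 0, 0, 0, 0], [0, 0, 0, 0, 0], [0, 0, 0, 0, 0]]]}}

```text
clock: 19.6
tool_pos: [0.5962, 0.1501, 0.1679]
orientation: [-180.0, -0.0, 168.7]
force: [0.1, -1.2, 0.3]
opening: 0.0437
gripper_force: 0.0
```

Emit:
{"fn": "carry_out", "kwargs": {"deltas": [[[0, 0, -0.05, 0, 0], [0, 0, -0.15, 0, 0], [0, 0, -0.3, 0, 0], [0, 0, -0.45, 0, 0], [0, 0, -0.6, 0, 0]]]}}

```text
clock: 20.1
tool_pos: [0.5961, 0.15, 0.29]
orientation: [180.0, 0.0, 168.7]
force: [0.4, 0.1, -0.6]
opening: 0.0439
gripper_force: 0.0
```

Emit:
{"fn": "carry_out", "kwargs": {"deltas": [[[0, 0.25, 0, 0, 0], [0, 0.5, 0, 0, 0], [0, 0.75, 0, 0, 0], [0, 1.0, 0, 0, 0], [0, 1.0, 0, 0, 0]]]}}

```text
clock: 20.6
tool_pos: [0.6354, 0.3515, 0.2861]
orientation: [-179.9, -0.1, 168.9]
force: [0.4, -0.6, -0.5]
opening: 0.0439
gripper_force: 0.0
```

```bash
python3 -c "
from h import *
st();s=snap('side');t=snap('top')
c=proj(s,(.59,.15,.12)).astype(int);x0,y0=c[0]-40,c[1]-40
a=cv2.resize(s['color'][y0:y0+80,x0:x0+70,::-1],None,fx=6,fy=6,interpolation=cv2.INTER_CUBIC)
c=proj(t,(.59,.15,.12)).astype(int);x1,y1=c[0]-30,c[1]-40
b=cv2.resize(t['color'][y1:y1+80,x1:x1+60,::-1],None,fx=6,fy=6,interpolation=cv2.INTER_CUBIC)
cv2.imwrite('pics/s10.png',np.hstack([a,b]))"
```

```text
lat off 0.20958248503511132 along -0.0019126586396653888 z 0.28606745218535723 rpy [-179.9468   -0.0675  168.8853] Fu 0.5169800474718721 Fw -0.46821322894586326 Fz -0.5326404401035683 M [-0.0799 -0.0746  0.0124] 20.6
```

View pics/s10.png

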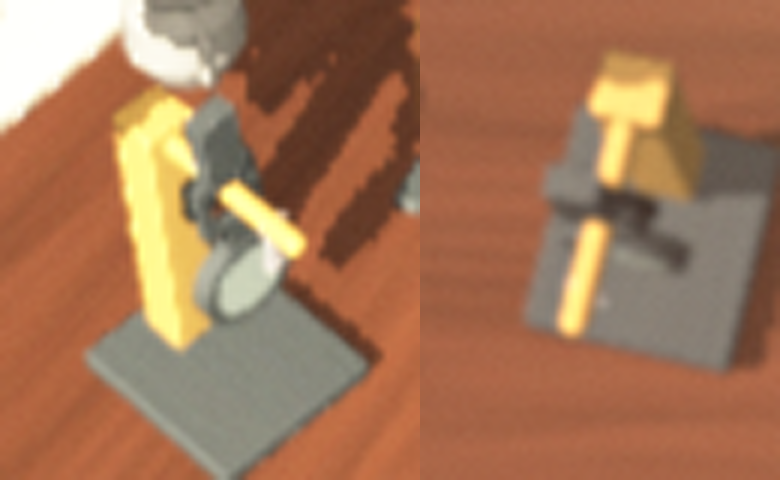

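```bash
python3 -c "
from h import *
X=np.array([.594,.1502,.065]);R=Ro.from_euler('z',-11.3,degrees=True)
for k in range(2):
  for c in ['side','top']:
    s=snap(c)
    print(c,{n:[(np.round(d['centre'],1),round(d['p'],2)) for d in ctrl.spot_point(s,n)[:2]] for n in ['loupe','loupe_eye','loupe_grip']})
    print(' exp',[np.round(proj(s,X+[0,0,z]),1) for z in (0,.08,.12)])
    m=ctrl.silhouettes(s,'loupe')
    for q in m[:1]:
      yy,xx=np.nonzero(q['mask']);
      pts=[]
      for a in np.linspace(0,2*np.pi,24):
        for dx in(-.005,.005): pts.append((dx,.025*np.cos(a),.025+.025*np.sin(a)))
      for dx in (-.006,.006):
        for dy in(-.01,.01): pts+=[(dx,dy,.098),(dx,dy,.138)]
      for tilt in (-15,-8,0,8,15):
        RR=R*Ro.from_euler('x',tilt,degrees=True)
        pp=np.array([proj(s,X+[0,0,.09]+RR.apply(np.array(p)-[0,0,.09])) for p in pts])
        M=np.zeros((420,560),np.uint8)
        for sl in (slice(0,48),slice(48,56)): cv2.fillConvexPoly(M,cv2.convexHull(np.round(pp[sl]).astype(np.int32)),1)
        print(' tilt',tilt,'IoU %.2f'%((M>0)&q['mask']).sum().__truediv__(((M>0)|q['mask']).sum()),'bbox',pp.min(0),pp.max(0))
      print(' mask bbox',xx.min(),yy.min(),xx.max(),yy.max(),q['p'])
"
```

```text
side {'loupe': [(array([238.7, 242.7]), 0.72)], 'loupe_eye': [], 'loupe_grip': [(array([227.7, 217.7]), 0.83)]}
 exp [array([235. , 246.2]), array([232.6, 227.3]), array([231.3, 217.2])]
 tilt -15 IoU 0.40 bbox [222.3845 211.5127] [247.2376 245.2938]
 tilt -8 IoU 0.55 bbox [223.9958 210.1891] [245.1149 247.3053]
 tilt 0 IoU 0.57 bbox [225.8557 208.9364] [242.6357 249.4909]
 tilt 8 IoU 0.50 bbox [223.1499 207.9836] [240.07  251.309]
 tilt 15 IoU 0.41 bbox [220.8761 207.409 ] [239.1317 252.7311]
 mask bbox 225 210 239 246 0.65
top {'loupe': [(array([219. , 186.3]), 0.5)], 'loupe_eye': [(array([211.4, 179.1]), 0.7)], 'loupe_grip': [(array([205.2, 177.1]), 0.74)]}
 exp [array([213.9, 186.7]), array([210. , 180.6]), array([207.8, 177.1])]
 tilt -15 IoU 0.00 bbox [196.1002 170.7651] [230.4079 191.3051]
 tilt -8 IoU 0.00 bbox [198.465  171.1215] [227.2537 190.6751]
 tilt 0 IoU 0.00 bbox [201.3759 171.6456] [223.5919 189.8686]
 tilt 8 IoU 0.00 bbox [198.0938 172.2836] [219.818  188.9633]
 tilt 15 IoU 0.00 bbox [194.8318 172.9243] [217.7621 188.126 ]
 mask bbox 133 238 151 253 0.71
side {'lou
[... 470 characters left out ...]
.07  251.309]
 tilt 15 IoU 0.39 bbox [220.8761 207.409 ] [239.1317 252.7311]
 mask bbox 225 210 239 246 0.53
top {'loupe': [(array([220.9, 189.2]), 0.55)], 'loupe_eye': [(array([212.7, 180.9]), 0.79)], 'loupe_grip': [(array([208.4, 177.3]), 0.54), (array([412.6, 258. ]), 0.47)]}
 exp [array([213.9, 186.7]), array([210. , 180.6]), array([207.8, 177.1])]
 tilt -15 IoU 0.54 bbox [196.1002 170.7651] [230.4079 191.3051]
 tilt -8 IoU 0.63 bbox [198.465  171.1215] [227.2537 190.6751]
 tilt 0 IoU 0.67 bbox [201.3759 171.6456] [223.5919 189.8686]
 tilt 8 IoU 0.50 bbox [198.0938 172.2836] [219.818  188.9633]
 tilt 15 IoU 0.37 bbox [194.8318 172.9243] [217.7621 188.126 ]
 mask bbox 202 172 225 189 0.47
```

```bash
python3 -c "
from h import *
s=snap('side')
c=proj(s,(.59,.15,.12)).astype(int);x0,y0=c[0]-40,c[1]-40
u=np.array([np.cos(np.radians(-11.3)),np.sin(np.radians(-11.3)),0]);pin=np.array([.6005,.149,.15])-.0315*u
for n,a in (('down',0),('up75',1.3),('45',.8)):
  print(n,[(proj(s,pin+r*(np.sin(a)*u-[0,0,np.cos(a)]))-[x0,y0])*6 for r in (0,.015,.03)])
hsv=cv2.cvtColor(s['color'],cv2.COLOR_RGB2HSV)[y0:y0+80,x0:x0+70]
m=((hsv[:,:,1]<45)&(hsv[:,:,2]>175));yy,xx=np.nonzero(m&(np.arange(80)[:,None]>25)&(np.arange(70)[None]>30));print(sorted(zip(yy*6,xx*6)))
st()
"
```

```text
down [array([270.3553, 225.0572]), array([272.8863, 247.1678]), array([275.3706, 268.8701])]
up75 [array([270.3553, 225.0572]), array([247.8117, 212.1671]), array([225.6221, 199.4793])]
45 [array([270.3553, 225.0572]), array([254.8736, 226.4739]), array([239.7138, 227.861 ])]
[(np.int64(204), np.int64(408)), (np.int64(240), np.int64(258)), (np.int64(240), np.int64(264)), (np.int64(246), np.int64(252)), (np.int64(246), np.int64(258)), (np.int64(246), np.int64(264)), (np.int64(246), np.int64(270)), (np.int64(252), np.int64(210)), (np.int64(252), np.int64(216)), (np.int64(252), np.int64(246)), (np.int64(252), np.int64(252)), (np.int64(252), np.int64(258)), (np.int64(252), np.int64(264)), (np.int64(252), np.int64(270)), (np.int64(252), np.int64(276)), (np.int64(258), np.int64(210)), (np.int64(258), np.int64(216)), (np.int64(258), np.int64(240)), (np.int64(258), np.int64(246)), (np.int64(258), np.int64(252)), (np.int64(258), np.int64(258)), (np.int64(258), np.int64(264)), (np.int64(258), np.int64(270)), (np.int64(258), np.int64(276)), (np.int64(264), np.int64(204)), (np.int64(264), np.int
[... 1510 characters left out ...]
)), (np.int64(294), np.int64(228)), (np.int64(294), np.int64(234)), (np.int64(294), np.int64(240)), (np.int64(294), np.int64(246)), (np.int64(294), np.int64(252)), (np.int64(294), np.int64(258)), (np.int64(300), np.int64(222)), (np.int64(300), np.int64(228)), (np.int64(300), np.int64(234)), (np.int64(300), np.int64(240)), (np.int64(300), np.int64(246)), (np.int64(306), np.int64(222)), (np.int64(306), np.int64(228)), (np.int64(306), np.int64(234)), (np.int64(306), np.int64(240))]
lat off 0.20433554063244908 along -0.0008866474126859073 z 0.28782479755137735 rpy [-179.9957   -0.0035  168.681 ] Fu 0.4591879226008812 Fw -0.4168518674904509 Fz 0.48270524388200564 M [-0.0037 -0.0328  0.0145] 21.75
```

The white strip sits where the flap would be if it were hanging down, and the loupe is upright and at rest. Handing in.

```bash
python3 -c "
from h import *
print(ctrl.close_job())"
```

```text
the job is handed in; nothing more can be done
None
```

The loupe hangs upright on the latch stand's peg with the flap down behind it. I pressed the buffer to about 10 N (highest reading 10.3 N) and handed the job in at about 22 s; I viewed 12 pictures, two over the limit of 10.

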